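Unhook the sample carrier and stand it in the dock

TASK

Take the sample carrier off the drip stand's deep hook: feel which way the hook leans and lift the carrier along its throat with no more than a few newtons against the strap until the hanging bar is past the tip, then draw it out towards the robot. Lower it gently into the dock's pocket so that it stands upright and fully home, and let go. Keep the carrier upright throughout and leave the other things on the bench where they are.

Things in the scene. Friction and masses are not known exactly. Their poses are not given: they have to be found in the camera images.
- hook_seat (a point): Where the middle of the hanging bar rests in the hook, 177.5 mm above the bench. Hook: bent steel strap 24 mm wide (y), 4 mm thick, an upright U with a parallel-sided throat 13 mm wide between the tip (-x side, its end 45 mm above the seat) and the back (+x side, 53 mm above). The bar must rise 52 mm to pass the tip; over 65 mm the carrier meets the arm. Axes as stand.
- stand: Drip stand, fixed, on the left or right; origin on the bench under hook_seat, z up, x away from the hook's mouth to its 20 mm post 80 mm behind: draw out along -x, roughly to the robot. The hook is clamped at an unmeasured lean, new each time: throat, tip and back lean together up to 0.55 rad to -x or 0.5 to +x, about a y line 1.5 mm above the seat. The arm under the hook is 10 mm thick.
- carrier_grip (a point): Centre of the black grip block on top of the loose sample carrier, 14 mm (x) by 78 mm (y) by 28 mm high; grasp from above across its 14 mm. z up, x along the stand's x at the start. Carrier: a narrow frame 254 mm tall, 0.2 to 0.45 kg, front and back alike, two thin aluminium side strips 72 mm apart in y joining grip, bar and foot.
- carrier_bar (a point): Middle of the carrier's round steel hanging bar, 10 mm thick, along y, 90 mm below carrier_grip; it rests in the hook at the start. The frame is open for 71 mm above the bar and 83 mm below it.
- carrier_foot (a point): Centre of the underside of the carrier's white foot, 240 mm straight below carrier_grip, same axes. The foot is 36 mm (x) by 50 mm (y) by 28 mm high; on it is a white block 20 mm (x) by 80 mm (y) by 34 mm high with a steel disc.
- dock_floor (a point): Centre of the pocket's floor in the dock, 16 mm above the bench, z up: a black sprung pad that gives about 0.4 mm per N, at most 4 mm. The dock is a fixed aluminium block 90 mm (x) by 110 mm (y) by 38 mm high with one pocket open at the top, 40 mm (x) by 54 mm (y), 22 mm deep to the pad, mouth chamfered by 4 mm: 2 mm to spare each side of the foot, either way round. Place and yaw vary.
- jar: Bystander: amber glass jar, 48 mm across, 65 mm tall, origin at its underside.
- spare_ring: Bystander: flat steel ring, 52 mm across, 12 mm high, origin at its underside.
- beaker: Bystander: glass beaker, 70 mm across, 85 mm tall, origin at its underside.
- driver: Bystander: screwdriver with a black handle, lying.
- post_mount: Bystander: steel post 16 mm across on a black 50 mm square foot, 80 mm tall, origin at its underside.
- spanner: Bystander: steel spanner, lying.
- screw_tray: Bystander: grey divided tray 100 by 100 by 30 mm, origin at its underside.
Not all that is in view belongs to the job. Leave any orange or yellow look-alike of the part that bears dock_floor alone.

How it is judged:
By the outcome, as a careful person would: the job done as asked, in the order asked, and still so for the second after the job is handed in, with the robot touching nothing.
It also fails if it takes over 64 s, if anything falls off the work surface, if the arm or the gripper's body presses on something with over 40 N, if the wrist force passes 120 N, or if a joint passes its speed limit or range.

ROBOT

A 6-joint arm with a two-finger parallel gripper is mounted at the origin on the work surface. World frame = base frame: x ahead of the robot, y to its left, z up, the work surface at z = 0. Lengths are in m, angles in rad, forces in N, time in s.
With the tool pointing down it reaches from about 0.375 to 0.9 m from the base axis. Payload 3.1 kg.
Tool frame: the origin (TCP) lies midway between the tips of the shut fingers; the grasp point (between the pads) lies 19 mm behind it (manip.hold_point_z is the distance from the TCP to the grasp point, in m); x points along the fingers, y is the direction in which the jaws open and shut, and the axes are right-handed (so a half turn about x gives the same grasp; the last joint's range is limited). The gripper opens to 85 mm and grips with 20 to 120 N. Pads are 22 mm wide; open, the fingers measure 114 mm over their backs; the gripper's body (76 mm by 85 mm) begins 54 mm behind the grasp point. The pads swing forward as they close: fully open they stand 13 mm farther back than shut.
Start: joints at [1.01, 0.527, 1.433, -0, 1.181, -0.178], TCP at [0.233, 0.58, 0.231] pointing down, gripper open.
Joint ranges: [-3.08, 3.08], [-0.75, 2.2], [0.22, 2.44], [-1.43, 4.57], [0, 2.65], [-2.85, 2.85]. Speed limits (rad/s): [2.79, 2.79, 3.14, 3.14, 3.14, 3.14].

INTERFACE

Orientations are given as a unit quaternion [x, y, z, w].
In Python, from station import manip, snapshot gives the robot as it stands.
- The arm moves only by the shell command python3 -m crank 'ROWS' [FORCE]. ROWS is JSON, a list of rows, each a list of 5 numbers: the finger opening in m, from 0 to 0.0854, then the shift along the tool's x, y, z in m, then the turn about the tool's x in rad. In form: [[grip, tx, ty, tz, yaw], ...]. A call has 1 to 5 rows; each row shifts and turns the commanded pose from where the row before left it, along the tool's axes as they then stand; what a row does not reach is not made up. A row lasts 1/10 s, in which the tool goes at most 50 mm and 8.59 degrees, less where a joint would pass 70% of its speed; a pose out of reach is approached as far as the arm can. A call is refused whole if a number of a shift passes 0.05 or a number of a turn 0.15, either way. A call with a gripper value outside its range is refused whole. The fingers move at their own pace and stop on an object; FORCE is the grip in N (left out, the last holds). Time passes only in rows, so rows that do not move let the fingers close. It gives the time, the measured TCP pose, the force and the opening at its end, in the units of the state.
- manip.sense(): the state, without advancing time (a new reading comes with each control period).
- snapshot(name): name is "scene" or "top"; returns a dict with "image" (480x640x3 uint8, blue, green, red), "range_z" (480x640 float32, m along the optical axis (not along the pixel's ray), 0 where there is no reading), "vertical_fov" (degrees; the focal length in pixels is half the picture's height over the tangent of half this angle, whatever the lens; pixels are square), "cx", "cy" (the principal point, pixels), "distortion" ([k1, k2, p1, p2, k3] as OpenCV has them; the pictures are not rectified), "extrinsics" (4x4, takes a point from world to camera coordinates). Camera axes: x right, y up, looking along -z (the intrinsics and any distortion apply to the point x, -y, -z); pixel columns grow to the right and rows downward; lengths in m; the calibration is good to about 2 mm. A picture is of the moment at which its call begins.
- manip.sign_off(): hands the job in, once; it reports no verdict.
The state is a dict: "t": time; "q": joint angles; "qd": joint speeds; "tau": joint torques, N m; "tcp_pos": TCP position; "tool_rot": TCP orientation; "force": force on the tool from outside, world axes, zero at the start; "ft_torque": the same for the moment, N m; "finger_gap": opening from 0.0 (shut) to 1.0 (fully open).
Only numpy, scipy, OpenCV 4.12 (cv2) and the standard library are available. Lean on these libraries where they do the work, as an engineer would, in place of code of your own. Each camera call takes 0.05 s, during which the arm holds its last target.

## Working session

There is one attempt and no reset: what is moved stays moved. The work goes in short steps, Python scripts to look and compute and a shell command to move; the robot and the scene stay as the last step left them, time stands still between calls to the robot, and variables do not carry over. Pictures are saved under pics/ and viewed, and the job is handed in when it is done.

```bash
mkdir -p pics; ls; cat > h.py <<'E'
import numpy as np, cv2, pickle
from station import manip, snapshot
def grab(n, save):
    d=snapshot(n); cv2.imwrite(f'pics/{save}.png',d['image']); pickle.dump(d,open(f'pics/{save}.pkl','wb')); return d
def load(s): return pickle.load(open(f'pics/{s}.pkl','rb'))
def K(d):
    f=240/np.tan(np.radians(d['vertical_fov'])/2); return np.array([[f,0,d['cx']],[0,f,d['cy']],[0,0,1.]]), np.array(d['distortion'],float)
def rays(d,uv):
    k,D=K(d); p=cv2.undistortPoints(np.array(uv,float).reshape(-1,1,2),k,D).reshape(-1,2)
    E=np.array(d['extrinsics']); R,t=E[:3,:3],E[:3,3]
    c=np.stack([p[:,0],-p[:,1],-np.ones(len(p))],1)
    return -R.T@t, c@R
def onz(d,uv,z):
    o,r=rays(d,uv); return o+r*((z-o[2])/r[:,2])[:,None]
def onrange(d,uv):
    o,r=rays(d,uv); uv=np.array(uv).reshape(-1,2).astype(int); return o+r*d['range_z'][uv[:,1],uv[:,0]][:,None]
def proj(d,P):
    k,D=K(d);E=np.array(d['extrinsics']); c=np.atleast_2d(P)@E[:3,:3].T+E[:3,3]
    c=c*[1,-1,-1]; return cv2.projectPoints(c.reshape(-1,1,3),np.zeros(3),np.zeros(3),k,D)[0].reshape(-1,2)
def tri(d1,p1,d2,p2):
    o1,r1=rays(d1,[p1]);o2,r2=rays(d2,[p2]);r1=r1[0];r2=r2[0]
    A=np.stack([r1,-r2],1);s=np.linalg.lstsq(A,o2-o1,rcond=None)[0]
    a=o1+s[0]*r1;b=o2+s[1]*r2; return (a+b)/2,np.linalg.norm(a-b)
E
python3 - <<'E'
from h import *
for n in('scene','top'):
    d=grab(n,n+'0');print(n,{k:np.round(d[k],4).tolist() for k in('vertical_fov','cx','cy','distortion','extrinsics')}, -np.array(d['extrinsics'])[:3,:3].T@np.array(d['extrinsics'])[:3,3])
print(manip.sense(), manip.hold_point_z)
E
```

```text
pics
scene {'vertical_fov': 56.6994, 'cx': 319.0573, 'cy': 243.0548, 'distortion': [-0.0926, 0.0, 0.0, 0.0, 0.0], 'extrinsics': [[0.112, 0.9936, 0.0136, -0.0575], [-0.7991, 0.0819, 0.5956, 0.3557], [0.5907, -0.0776, 0.8032, -1.5339], [0.0, 0.0, 0.0, 1.0]]} [ 1.19672186 -0.09107729  1.02090325]
top {'vertical_fov': 46.2532, 'cx': 329.1651, 'cy': 239.5523, 'distortion': [-0.1517, 0.0, 0.0, 0.0, 0.0], 'extrinsics': [[-0.059, -0.9982, 0.004, 0.0253], [0.9776, -0.057, 0.2027, -0.5938], [-0.2021, 0.0158, 0.9792, -1.4328], [0.0, 0.0, 0.0, 1.0]]} [0.29229897 0.01414244 1.52331588]
{'t': 0.1, 'q': array([ 1.00947686e+00,  5.28413996e-01,  1.43377279e+00,  1.32349522e-05,
        1.18140793e+00, -1.78498720e-01]), 'qd': array([ 0.00048518, -0.00124725, -0.00267466,  0.00079797, -0.00124124,
       -0.00056921]), 'tau': array([ 1.05491217e-04, -4.43304741e+01, -1.78587198e+01, -2.04760181e-04,
        3.85168445e-03,  2.01220638e-05]), 'tcp_pos': array([0.23308104, 0.57921676, 0.23040685]), 'tool_rot': array([ 0.1338659 ,  0.69445207, -0.13518268,  0.69393219]), 'force': array([ 0.98055834, -0.11206792, -0.93495329]), 'ft_torque': array([-0.01765227,  0.01007797, -0.02349044]), 'finger_gap': 0.9966031909626726} 0.0187
```

View pics/scene0.png

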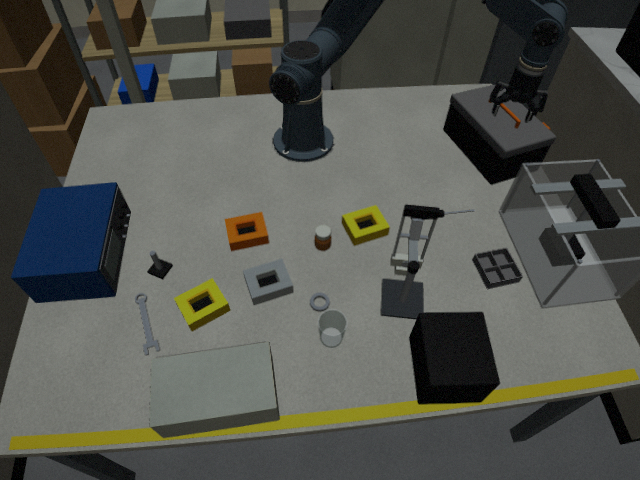

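View pics/top0.png

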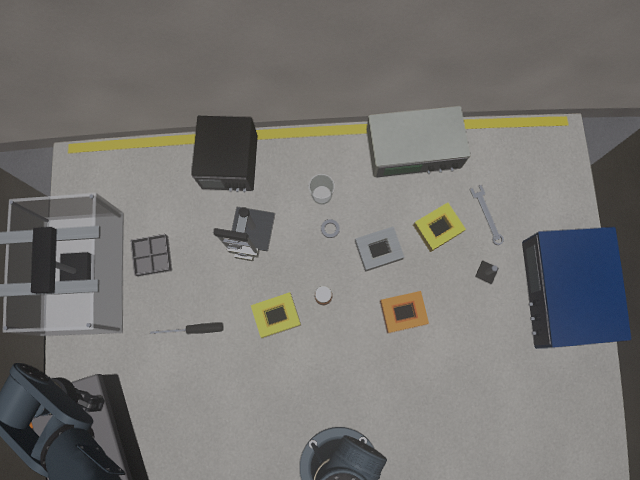

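```bash
python3 - <<'E'
from h import *
d=load('scene0');e=load('top0')
a=cv2.resize(d['image'][180:330,340:480],None,fx=4,fy=4,interpolation=cv2.INTER_CUBIC)
b=cv2.resize(e['image'][190:280,190:290],None,fx=6,fy=6,interpolation=cv2.INTER_CUBIC)
cv2.imwrite('pics/c1.png',cv2.convertScaleAbs(a,alpha=1.6));cv2.imwrite('pics/c2.png',cv2.convertScaleAbs(b,alpha=1.6))
c=np.hstack([cv2.resize(d['image'][250:310,230:310],None,fx=4,fy=4),cv2.resize(e['image'][215:275,340:420],None,fx=4,fy=4)])
cv2.imwrite('pics/c3.png',c)
E
```

```text
(no output)
```

View pics/c1.png

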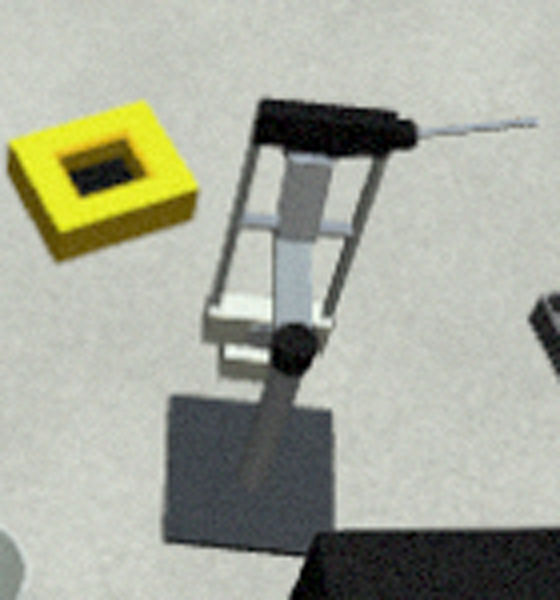

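View pics/c2.png

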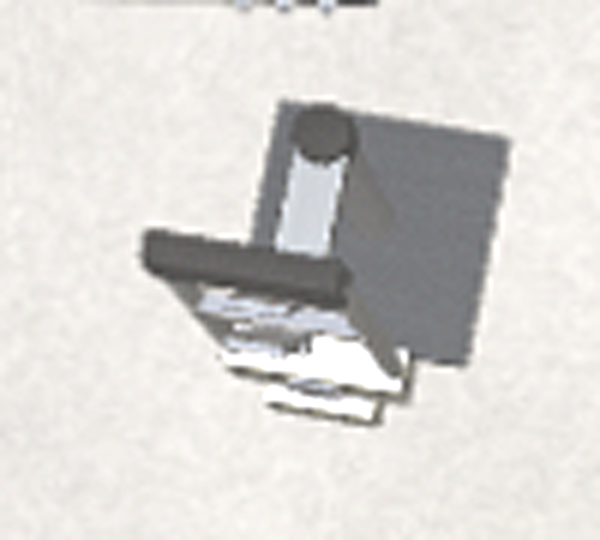

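View pics/c3.png

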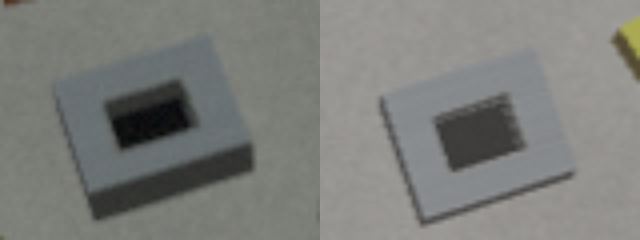

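```bash
python3 - <<'E'
from h import *
for n,(r0,r1,c0,c1) in (('top0',(195,270,195,285)),('scene0',(190,320,370,440))):
    d=load(n); uv=np.array([(u,v) for v in range(r0,r1) for u in range(c0,c1)])
    P=onrange(d,uv); z=P[:,2]
    bgr=d['image'][uv[:,1],uv[:,0]].max(1)
    for lo,hi in((0.274,0.295),(0.25,0.274),(.2,.25),(.15,.2),(.13,.15),(.05,.13),(.015,.05)):
        m=(z>lo)&(z<hi)
        if m.sum()>5: print(n,lo,m.sum(),P[m].mean(0).round(4),P[m].min(0).round(3),P[m].max(0).round(3), uv[m].mean(0).round(1))
    m=(z>0.274)&(z<0.295)&(bgr<110)
    if m.sum()>10:
        r=cv2.minAreaRect((P[m][:,:2]*1000).astype(np.float32));print(r,np.median(z[m]))
# dock
for n,(r0,r1,c0,c1) in (('top0',(215,280,345,412)),('scene0',(255,310,235,300))):
    d=load(n); uv=np.array([(u,v) for v in range(r0,r1) for u in range(c0,c1)])
    P=onrange(d,uv); z=P[:,2]; m=(z>.033)&(z<.043)
    print(n,'dock',cv2.minAreaRect((P[m][:,:2]*1000).astype(np.float32)),z[m].mean())
    im=d['image'];g=cv2.cvtColor(im,cv2.COLOR_BGR2GRAY)
    print(np.median(z[(z>.008)&(z<.025)]) if ((z>.008)&(z<.025)).any() else None)
E
```

```text
top0 0.274 223 [0.5763 0.2187 0.2807] [0.562 0.18  0.274] [0.592 0.258 0.288] [229.8 233.3]
top0 0.25 54 [0.5705 0.2157 0.264 ] [0.562 0.181 0.254] [0.582 0.259 0.273] [232.4 237.3]
top0 0.2 99 [0.5682 0.2174 0.22  ] [0.554 0.18  0.201] [0.585 0.259 0.249] [234.7 242.1]
top0 0.15 382 [0.6125 0.2102 0.1725] [0.561 0.18  0.151] [0.668 0.259 0.2  ] [240.2 228.3]
top0 0.13 15 [0.5899 0.2129 0.1399] [0.565 0.18  0.131] [0.653 0.257 0.149] [241.4 239.9]
top0 0.05 349 [0.5818 0.2124 0.0816] [0.554 0.178 0.05 ] [0.659 0.259 0.13 ] [244.9 247.4]
top0 0.015 110 [0.6335 0.199  0.0256] [0.554 0.138 0.015] [0.703 0.256 0.05 ] [252.1 232.7]
((577.1695556640625, 219.0467529296875), (78.20486450195312, 15.370203018188477), 77.13160705566406) 0.2809332938058444
scene0 0.274 210 [0.5797 0.2187 0.2788] [0.565 0.18  0.274] [0.595 0.259 0.283] [421.8 208.7]
scene0 0.25 224 [0.5843 0.2168 0.2639] [0.564 0.179 0.252] [0.595 0.256 0.274] [420.2 214.6]
scene0 0.2 232 [0.5767 0.2191 0.2191] [0.556 0.18  0.2  ] [0.592 0.258 0.248] [416.6 224.5]
scene0 0.15 600 [0.6083 0.2117 0.1724] [0.56 0.18 0.15] [0.668 0.258 0.2  ] [413.1 247.6]
scene0 0.13 211 [0.7259 0.2143 0.1358] [0.565 0.18  0.13 ] [0.783 0.256 0.149] [423.4 299. ]
scene0 0.05 496 [0.6074 0.206  0.0847] [0.562 0.178 0.05 ] [0.77  0.257 0.13 ] [404.5 267.9]
scene0 0.015 532 [0.4605 0.1867 0.0336] [0.351 0.15  0.015] [0.666 0.374 0.05 ] [383.4 236. ]
((578.5018310546875, 218.87942504882812), (78.22541809082031, 15.329623222351074), 76.23927307128906) 0.2788602102362104
top0 dock ((569.1094970703125, -144.692138671875), (91.14302825927734, 110.54331970214844), 14.620138168334961) 0.03777226477167605
0.015942994453328696
scene0 dock ((568.7965087890625, -142.41802978515625), (94.3022232055664, 109.65003204345703), 14.323719024658203) 0.03639589075399544
0.015345880416494762
```

```bash
python3 - <<'E'
from h import *
c=np.array([0.5778,0.2189]);a=np.radians(-13.3)
ex=np.array([np.cos(a),np.sin(a)]);ey=np.array([-ex[1],ex[0]])
for n,(r0,r1,c0,c1) in (('top0',(195,270,195,285)),('scene0',(190,320,370,440))):
    d=load(n); uv=np.array([(u,v) for v in range(r0,r1) for u in range(c0,c1)])
    P=onrange(d,uv); x=(P[:,:2]-c)@ex;y=(P[:,:2]-c)@ey;z=P[:,2]
    # post
    m=(z>.05)&(z<.15)&(x>.06)&(x<.1)&(abs(y)<.015)
    if m.any(): print(n,'post',x[m].mean(),y[m].mean())
    for lo in np.arange(.15,.25,.008):
        m=(abs(y)<.009)&(z>lo)&(z<lo+.008)&(abs(x)<.06)
        if m.sum(): print(n,round(lo,3),m.sum(),np.round(np.percentile(x[m],[0,25,50,75,100])*1000,1))
    m=(z>.012)&(z<.06)&(abs(x)<.03)&(abs(y)<.05);print('foot',x[m].min(),x[m].max(),y[m].min(),y[m].max())
    # bar: |y| 15..33 z .15-.2
    m=(abs(y)>.016)&(abs(y)<.031)&(z>.165)&(z<.2)&(abs(x)<.03);print('bar',m.sum(),np.median(x[m]),np.percentile(z[m],[5,50,95]))
E
```

```text
top0 post 0.07415930655258422 -0.005568278528253526
top0 0.158 50 [-12.5  35.1  42.1  51.8  59.4]
top0 0.166 41 [-5.4 38.  46.5 52.2 59.2]
top0 0.174 22 [-7.5 -5.5 -3.9 -2.1 32.2]
top0 0.182 6 [-10.3  -9.8  -6.1  -2.7   2.1]
top0 0.19 6 [-13.3 -13.  -12.5 -11.9 -11.5]
top0 0.198 3 [-16.  -15.6 -15.1 -14.6 -14.1]
top0 0.206 7 [-21.7 -17.8 -17.2  -0.4   0.5]
top0 0.214 18 [-24.4 -22.  -20.7 -19.4  -2.5]
top0 0.222 9 [-7.9 -7.2 -6.5 -5.7 -4.3]
top0 0.23 5 [-10.   -9.8  -9.3  -9.2  -7.6]
foot -0.020357453899009254 0.028968921997885585 -0.04781680360279487 0.027343826000904008
bar 39 -0.0026028114433031078 [0.17708286 0.18107434 0.18448844]
scene0 post 0.08557773207716811 -0.001036769324026665
scene0 0.158 128 [ 2.9 18.  31.4 45.3 59.8]
scene0 0.166 20 [ 8.5 10.6 39.7 55.8 59.9]
scene0 0.174 16 [ 6.8  9.4 10.2 10.7 13.4]
scene0 0.182 24 [-9.4  6.7  7.9  8.9 11.5]
scene0 0.19 20 [2.2 4.9 5.7 7.  8.4]
scene0 0.198 24 [-0.3  1.7  2.8  3.8  9.1]
scene0 0.206 20 [-3.5 -0.1  0.5  1.4  5. ]
scene0 0.214 34 [-22.8  -6.1  -2.3  -1.7   1.7]
scene0 0.222 27 [-9.8 -6.3 -5.4 -3.7 -2.6]
scene0 0.23 1 [-6.4 -6.4 -6.4 -6.4 -6.4]
scene0 0.246 4 [3.9 4.  4.7 5.6 6.3]
foot -0.007710104579839551 0.02842442693457023 -0.043163443140639565 0.03902720254686515
bar 53 0.003086716041623818 [0.17382145 0.17896647 0.18199315]
```

```bash
cat >> h.py <<'E'
from scipy.spatial.transform import Rotation as Ro
def st():
    s=manip.sense(); R=Ro.from_quat(s['tool_rot']).as_matrix(); return s,R
def need(tgt,ang):
    """world TCP target, world angle of tool y (deg, mod 180)"""
    s,R=st(); y=np.degrees(np.arctan2(R[1,1],R[0,1])); dw=(ang-y+90)%180-90
    print('tcp',s['tcp_pos'].round(4),'toolx',R[:,0].round(4),'yang',y.round(2),'F',s['force'].round(2),'M',s['ft_torque'].round(2),'gap',round(s['finger_gap'],3),'t',round(s['t'],2))
    sgn=-np.sign(-R[2,0]) # turn about tool x (down): world yaw = -turn
    tr=np.radians(dw)*sgn
    R2=R@Ro.from_rotvec([tr,0,0]).as_matrix()
    D=np.array(tgt)-s['tcp_pos']
    print('turn',tr.round(4),'shift before turn',(R.T@D).round(4),'shift after turn',(R2.T@D).round(4)); print('axes after: y',R2[:,1].round(3),'z',R2[:,2].round(3))
E
python3 - <<'E'
from h import *
need([.578,.219,.32],-13.3)
d=load('top0')
uv=np.array([(u,v) for v in range(190,340,1) for u in range(0,180,1)]);P=onrange(d,uv)
for z in(.1,.2,.3,.4): 
    m=P[:,2]>z; print(z,m.sum(),P[m].min(0).round(3) if m.any() else 0,P[m].max(0).round(3) if m.any() else 0)
E
```

```text
tcp [0.2331 0.5792 0.2304] toolx [-0.0011 -0.0017 -1.    ] yang 68.07 F [ 0.98 -0.11 -0.93] M [-0.02  0.01 -0.02] gap 0.997 t 0.1
turn 1.4201 shift before turn [-0.0894 -0.2055  0.4545] shift after turn [-0.0894  0.4185  0.2714]
axes after: y [ 0.973 -0.23  -0.001] z [-0.23  -0.973  0.002]
0.1 9830 [0.292 0.014 0.1  ] [0.723 0.824 1.523]
0.2 4870 [0.292 0.014 0.2  ] [0.721 0.824 1.523]
0.3 97 [0.292 0.014 1.523] [0.292 0.014 1.523]
0.4 97 [0.292 0.014 1.523] [0.292 0.014 1.523]
```

```bash
python3 -m crank '[[0.085,-0.03,0,0,0.142],[0.085,-0.03,0,0,0.142],[0.085,-0.03,0,0,0.142],[0.085,-0.03,0,0,0.142],[0.085,-0.03,0,0,0.142]]' 40; python3 -m crank '[[0.085,0,0,0,0.142],[0.085,0,0,0,0.142],[0.085,0,0,0,0.142],[0.085,0,0,0,0.142],[0.085,0,0,0,0.142]]'; python3 -c "
from h import *
need([.578,.219,.32],-13.3)"
```

```text
t: 0.6
tcp_pos: [0.2332, 0.5794, 0.3819]
tool_rot: [0.369, 0.603, -0.37, 0.603]
force: [0.9, -0.2, -0.3]
finger_gap: 0.993
t: 1.1
tcp_pos: [0.2332, 0.5795, 0.3806]
tool_rot: [-0.555, -0.437, 0.556, -0.437]
force: [-0.1, 0.3, 0.3]
finger_gap: 0.997
tcp [0.2332 0.5795 0.3806] toolx [-7.0e-04 -1.2e-03 -1.0e+00] yang -13.63 F [-0.13  0.33  0.31] M [-0.04 -0.04  0.07] gap 0.997 t 1.1
turn -0.0057 shift before turn [0.0608 0.42   0.269 ] shift after turn [0.0608 0.4185 0.2714]
axes after: y [ 0.973 -0.23  -0.   ] z [-0.23  -0.973  0.001]
```

```bash
python3 -m crank '[[0.085,0,0.042,0.027,-0.006],[0.085,0,0.042,0.027,0],[0.085,0,0.042,0.027,0],[0.085,0,0.042,0.027,0],[0.085,0,0.042,0.027,0]]'; python3 -m crank '[[0.085,0,0.042,0.027,0],[0.085,0,0.042,0.027,0],[0.085,0,0.042,0.027,0],[0.085,0,0.042,0.027,0],[0.085,0,0.04,0.027,0]]';python3 -m crank '[[0.06,0,0,0,0],[0.06,0,0,0,0]]'; python3 -c "
from h import *
need([.578,.219,.32],-13.3)
d=grab('scene','scene1');e=grab('top','top1')
a=cv2.resize(d['image'][140:290,340:480],None,fx=3,fy=3);b=cv2.resize(e['image'][170:320,170:310],None,fx=3,fy=3)
cv2.imwrite('pics/v1.png',cv2.convertScaleAbs(np.hstack([a,b[:450,:]]),alpha=1.5))"
```

```text
t: 1.6
tcp_pos: [0.4083, 0.3993, 0.3808]
tool_rot: [-0.553, -0.441, 0.553, -0.441]
force: [1.6, 0.2, 0.6]
finger_gap: 0.996
t: 2.1
tcp_pos: [0.5811, 0.2209, 0.3807]
tool_rot: [-0.553, -0.441, 0.554, -0.44]
force: [0.0, 0.3, 0.3]
finger_gap: 1.0
t: 2.3
tcp_pos: [0.5804, 0.2216, 0.3802]
tool_rot: [-0.553, -0.44, 0.554, -0.439]
force: [-0.3, 1.0, 0.2]
finger_gap: 0.706
tcp [0.5804 0.2216 0.3802] toolx [-2.4e-03  1.0e-04 -1.0e+00] yang -13.1 F [-0.25  1.04  0.17] M [0.   0.03 0.05] gap 0.706 t 2.3
turn 0.0035 shift before turn [ 0.0602 -0.0016  0.003 ] shift after turn [ 0.0602 -0.0016  0.003 ]
axes after: y [ 0.973 -0.23  -0.002] z [-0.23  -0.973  0.   ]
```

View pics/v1.png

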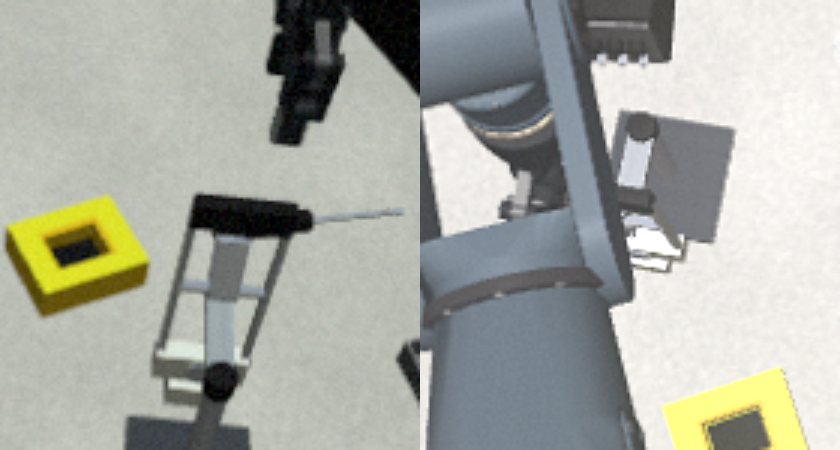

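```bash
python3 -c "
from h import *
d=load('scene1');print(proj(d,[[.5804,.2216,.3802],[.578,.219,.2815]]))
uv=np.array([(u,v) for v in range(145,195) for u in range(420,460)]);P=onrange(d,uv);m=(P[:,2]>.375)&(P[:,2]<.42)&(P[:,0]<.7);print(m.sum(),P[m].min(0),P[m].max(0),P[m].mean(0))"
```

```text
[[432.84245206 176.35743204]
 [421.92168816 207.32483938]]
161 [0.54300603 0.20321324 0.38456887] [0.62589541 0.2381407  0.41990257] [0.59596562 0.21514632 0.40166665]
```

```bash
python3 -m crank '[[0.06,0.03,-0.002,0.003,0.003],[0.06,0.03,0,0,0],[0.06,0.03,0,0,0],[0.06,0.01,0,0,0],[0.06,0,0,0,0]]';  python3 -c "
from h import *
need([.5778,.2189,.249],-13.3)"
```

```text
t: 2.9
tcp_pos: [0.5757, 0.2213, 0.28]
tool_rot: [-0.552, -0.441, 0.555, -0.44]
force: [-0.4, 0.9, -0.1]
finger_gap: 0.7
tcp [0.5757 0.2213 0.28  ] toolx [-3.7e-03 -6.0e-04 -1.0e+00] yang -13.01 F [-0.37  0.9  -0.08] M [ 0.02  0.01 -0.04] gap 0.7 t 2.9
turn 0.0051 shift before turn [0.031  0.0027 0.0018] shift after turn [0.031  0.0027 0.0018]
axes after: y [ 0.973 -0.23  -0.003] z [-0.23  -0.973  0.001]
```

```bash
python3 -m crank '[[0.06,0.01,0.002,0.001,0.005],[0.06,0.01,0.0005,0.001,0],[0.06,0.01,0,0,0],[0.06,0,0,0,0],[0.06,0,0,0,0]]';  python3 -c "
from h import *
need([.5778,.2189,.249],-13.3)"
```

```text
t: 3.4
tcp_pos: [0.5794, 0.2177, 0.2511]
tool_rot: [-0.555, -0.438, 0.555, -0.438]
force: [0.4, -0.7, 0.2]
finger_gap: 0.704
tcp [0.5794 0.2177 0.2511] toolx [-4.e-04 -0.e+00 -1.e+00] yang -13.42 F [ 0.44 -0.7   0.2 ] M [ 0.03 -0.01  0.02] gap 0.704 t 3.4
turn -0.0021 shift before turn [ 0.0021 -0.0018 -0.0008] shift after turn [ 0.0021 -0.0018 -0.0008]
axes after: y [ 0.973 -0.23  -0.   ] z [-0.23  -0.973  0.   ]
```

```bash
python3 -m crank '[[0.04,0.002,-0.001,0,0]]';python3 -m crank '[[0.03,0,0,0,0],[0.03,0,0,0,0]]' 25;  python3 -c "
from h import *
need([.5778,.2189,.249],-13.3)
d=grab('scene','scene2')
a=cv2.resize(d['image'][150:290,360:480],None,fx=4,fy=4)
cv2.imwrite('pics/v2.png',cv2.convertScaleAbs(a,alpha=1.8))
need([.5778,.2189,.249],-13.3)"
```

```text
t: 3.5
tcp_pos: [0.5791, 0.218, 0.25]
tool_rot: [0.556, 0.438, -0.554, 0.438]
force: [0.1, 0.2, 0.8]
finger_gap: 0.547
t: 3.7
tcp_pos: [0.5785, 0.218, 0.2496]
tool_rot: [0.555, 0.438, -0.555, 0.438]
force: [-0.0, -0.1, -0.1]
finger_gap: 0.351
tcp [0.5785 0.218  0.2496] toolx [ 5.e-04  1.e-04 -1.e+00] yang -13.41 F [-0.04 -0.09 -0.08] M [-0.01 -0.01  0.  ] gap 0.351 t 3.7
turn -0.0018 shift before turn [ 0.0006 -0.0009 -0.0007] shift after turn [ 0.0006 -0.0009 -0.0007]
axes after: y [ 0.973 -0.23   0.   ] z [-0.23  -0.973 -0.   ]
tcp [0.5786 0.218  0.2496] toolx [ 6.e-04  1.e-04 -1.e+00] yang -13.4 F [ 0.74  0.1  -0.15] M [-0.06  0.05  0.04] gap 0.355 t 3.75
turn -0.0018 shift before turn [ 0.0006 -0.0009 -0.0007] shift after turn [ 0.0006 -0.0009 -0.0007]
axes after: y [ 0.973 -0.23   0.001] z [-0.23  -0.973 -0.   ]
```

View pics/v2.png

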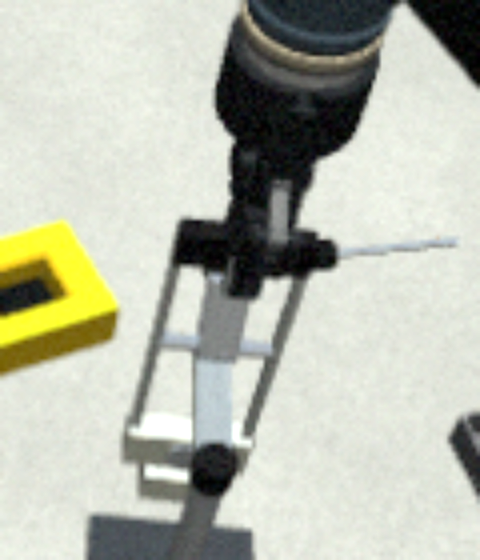

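```bash
python3 -m crank '[[0.02,0,-0.001,-0.0005,0],[0.012,0,0,0,0],[0.0,0,0,0,0]]' 25;python3 -m crank '[[0.0,0,0,0,0],[0,0,0,0,0]]' 60;  python3 -c "
from h import *
need([.5778,.2189,.249],-13.3)"
```

```text
t: 4.05
tcp_pos: [0.5773, 0.2189, 0.2496]
tool_rot: [-0.555, -0.438, 0.555, -0.438]
force: [-1.2, -0.2, 2.8]
finger_gap: 0.16
t: 4.25
tcp_pos: [0.5774, 0.2189, 0.2496]
tool_rot: [-0.555, -0.438, 0.555, -0.438]
force: [-2.0, -0.3, 3.3]
finger_gap: 0.152
tcp [0.5774 0.2189 0.2496] toolx [-3.e-04  3.e-04 -1.e+00] yang -13.41 F [-1.95 -0.35  3.27] M [0.17 0.45 0.01] gap 0.152 t 4.25
turn -0.0018 shift before turn [ 0.0006  0.0004 -0.0001] shift after turn [ 0.0006  0.0004 -0.0001]
axes after: y [ 0.973 -0.23  -0.   ] z [-0.23  -0.973 -0.   ]
```

```bash
python3 -m crank '[[0.0,-0.002,0,0,0],[0,-0.001,0,0,0],[0,0,0,0,0]]'; python3 -m crank '[[0.0,-0.002,-0.0007,0,0],[0,-0.002,-0.0007,0,0],[0,0,0,0,0]]'; python3 -c "
from h import *
need([.5778,.2189,.249],-13.3)"
```

```text
t: 4.55
tcp_pos: [0.5774, 0.2185, 0.2516]
tool_rot: [-0.555, -0.438, 0.555, -0.438]
force: [-0.4, -0.5, -3.8]
finger_gap: 0.153
t: 4.85
tcp_pos: [0.5763, 0.2191, 0.2566]
tool_rot: [0.555, 0.438, -0.555, 0.438]
force: [0.3, -0.3, -3.9]
finger_gap: 0.153
tcp [0.5763 0.2191 0.2566] toolx [ 5.e-04  1.e-04 -1.e+00] yang -13.4 F [ 0.29 -0.33 -3.94] M [-0.04  0.02  0.02] gap 0.153 t 4.85
turn -0.0018 shift before turn [ 0.0076  0.0015 -0.0002] shift after turn [ 0.0076  0.0015 -0.0002]
axes after: y [ 0.973 -0.23   0.   ] z [-0.23  -0.973 -0.   ]
```

```bash
cat >> h.py <<'E'
def sf():
    s,R=st(); p=s['tcp_pos']-[.5774,.2189,.2496]; a=np.radians(-13.4); ex=np.array([np.cos(a),np.sin(a),0]);ey=np.array([-np.sin(a),np.cos(a),0])
    print('stand mm x %.1f y %.1f z %.1f | Fx %.2f Fy %.2f Fz %.2f | M'%(1e3*p@ex,1e3*p@ey,1e3*p[2],s['force']@ex,s['force']@ey,s['force'][2]),s['ft_torque'].round(2),'tilt',R[:2,0].round(4),round(s['t'],2))
E
S='python3 -c "from h import *;sf()"'
python3 -m crank '[[0.0,-0.002,-0.0007,0,0],[0,-0.002,-0.0007,0,0],[0,0,0,0,0]]' >/dev/null; eval $S
python3 -m crank '[[0.0,-0.002,-0.0007,0,0],[0,-0.002,-0.0007,0,0],[0,0,0,0,0]]'>/dev/null; eval $S
python3 -m crank '[[0.0,-0.002,-0.0007,0,0],[0,-0.002,-0.0007,0,0],[0,0,0,0,0]]'>/dev/null; eval $S
```

```text
stand mm x -2.5 y -0.0 z 11.2 | Fx 0.59 Fy 0.30 Fz -3.31 | M [-0.02  0.02  0.02] tilt [0.0007 0.0002] 5.15
stand mm x -3.9 y -0.0 z 15.1 | Fx 0.26 Fy 0.08 Fz -4.10 | M [ 0.03 -0.03  0.01] tilt [0.0007 0.0002] 5.45
stand mm x -5.3 y -0.0 z 19.1 | Fx 0.09 Fy 0.31 Fz -3.30 | M [ 0.03 -0.04  0.06] tilt [0.0006 0.0001] 5.75
```

```bash

S='python3 -c "from h import *;sf()"'
python3 -m crank '[[0.0,0,-0.001,0,0],[0,0,0,0,0]]' >/dev/null; eval $S
python3 -m crank '[[0.0,0,-0.0005,0,0],[0,0,0,0,0]]' >/dev/null; eval $S
```

```text
stand mm x -6.6 y -0.2 z 18.6 | Fx 0.59 Fy 0.51 Fz -4.09 | M [-0.    0.07  0.  ] tilt [-0.0005 -0.    ] 5.95
stand mm x -7.0 y -0.2 z 18.6 | Fx -0.00 Fy 0.35 Fz -3.50 | M [-0.06 -0.02  0.05] tilt [-0.0003 -0.    ] 6.15
```

```bash

S='python3 -c "from h import *;sf()"'
python3 -m crank '[[0.0,0,-0.0005,0,0],[0,0,0,0,0]]' >/dev/null; eval $S
python3 -m crank '[[0.0,0,0.002,0,0],[0,0,0,0,0]]' >/dev/null; eval $S
python3 -m crank '[[0.0,0,0.0005,0,0],[0,0,0,0,0]]' >/dev/null; eval $S
```

```text
stand mm x -7.4 y -0.1 z 18.7 | Fx 0.13 Fy 0.13 Fz -2.70 | M [-0.01 -0.01 -0.02] tilt [-0. -0.] 6.35
stand mm x -4.9 y -0.1 z 18.8 | Fx -0.04 Fy -0.11 Fz -4.81 | M [-0.02  0.03  0.05] tilt [ 0.0006 -0.    ] 6.55
stand mm x -4.8 y -0.1 z 18.7 | Fx -0.26 Fy 0.07 Fz -3.44 | M [-0.02 -0.02 -0.02] tilt [0.0001 0.    ] 6.75
```

```bash

S='python3 -c "from h import *;sf()"'
python3 -m crank '[[0.0,0,-0.001,0,0],[0,-0.003,-0.001,0,0],[0,0,0,0,0]]' >/dev/null; eval $S
python3 -m crank '[[0.0,-0.003,-0.001,0,0],[0,-0.003,-0.001,0,0],[0,0,0,0,0]]' >/dev/null; eval $S
python3 -m crank '[[0.0,-0.003,-0.001,0,0],[0,-0.003,-0.001,0,0],[0,0,0,0,0]]' >/dev/null; eval $S
```

```text
stand mm x -6.9 y 0.0 z 22.2 | Fx -0.49 Fy 0.68 Fz -3.32 | M [ 0.04 -0.04  0.03] tilt [0.0008 0.0002] 7.05
stand mm x -8.7 y 0.1 z 28.4 | Fx 0.19 Fy -0.47 Fz -3.99 | M [-0.03 -0.03 -0.02] tilt [0.0012 0.0003] 7.35
stand mm x -10.7 y 0.0 z 34.3 | Fx -0.13 Fy -0.27 Fz -3.63 | M [-0.01  0.    0.02] tilt [0.0011 0.0003] 7.65
```

```bash

S='python3 -c "from h import *;sf()"'
python3 -m crank '[[0.0,0,-0.001,0,0],[0,0,0,0,0]]' >/dev/null; eval $S
python3 -m crank '[[0.0,0,-0.0008,0,0],[0,0,0,0,0]]' >/dev/null; eval $S
python3 -m crank '[[0.0,0,0.0028,0,0],[0,0,0,0,0]]' >/dev/null; eval $S
python3 -m crank '[[0.0,0,0.0005,0,0],[0,0,0,0,0]]' >/dev/null; eval $S
```

```text
stand mm x -12.2 y -0.2 z 33.6 | Fx 0.03 Fy -0.01 Fz -3.95 | M [ 0.03 -0.01 -0.01] tilt [-0.0005 -0.0001] 7.85
stand mm x -12.4 y -0.2 z 33.7 | Fx 1.57 Fy -0.57 Fz -4.18 | M [-0.03 -0.21  0.04] tilt [ 0.0006 -0.0002] 8.05
stand mm x -9.5 y -0.1 z 33.7 | Fx -0.17 Fy -0.29 Fz -3.55 | M [-0.03 -0.04 -0.03] tilt [0.0003 0.    ] 8.25
stand mm x -9.4 y -0.2 z 33.6 | Fx 0.63 Fy -0.07 Fz -4.07 | M [ 0.   -0.04 -0.01] tilt [-0.0003 -0.    ] 8.45
```

```bash

S='python3 -c "from h import *;sf()"'
python3 -m crank '[[0.0,0,-0.0012,0,0],[0,-0.003,-0.001,0,0],[0,-0.003,-0.001,0,0],[0,0,0,0,0]]' >/dev/null; eval $S
python3 -m crank '[[0.0,-0.003,-0.001,0,0],[0,-0.003,-0.001,0,0],[0,0,0,0,0]]' >/dev/null; eval $S
python3 -m crank '[[0.0,-0.003,-0.001,0,0],[0,-0.003,-0.001,0,0],[0,-0.003,-0.001,0,0],[0,0,0,0,0]]' >/dev/null; eval $S
```

```text
stand mm x -12.4 y 0.1 z 40.5 | Fx 0.61 Fy -0.16 Fz -3.00 | M [ 0.01  0.   -0.05] tilt [0.0014 0.0004] 8.85
stand mm x -14.4 y 0.1 z 46.4 | Fx -0.88 Fy -0.37 Fz -3.48 | M [0.01 0.01 0.  ] tilt [0.0011 0.0003] 9.15
stand mm x -17.4 y 0.0 z 55.4 | Fx 0.77 Fy 0.05 Fz -3.64 | M [0.03 0.   0.06] tilt [0.0012 0.0003] 9.55
```

```bash

python3 -c "
from h import *
sf()
d=grab('scene','scene3');e=grab('top','top3')
a=cv2.resize(d['image'][150:290,360:480],None,fx=4,fy=4)
cv2.imwrite('pics/v3.png',cv2.convertScaleAbs(a,alpha=1.8))
c=np.array([0.5774,0.2189]);a=np.radians(-13.4)
ex=np.array([np.cos(a),np.sin(a)]);ey=np.array([-ex[1],ex[0]])
uv=np.array([(u,v) for v in range(150,300) for u in range(360,480)]);P=onrange(d,uv);x=(P[:,:2]-c)@ex;y=(P[:,:2]-c)@ey;z=P[:,2]
m=(abs(y)>.016)&(abs(y)<.031)&(z>.21)&(z<.26)&(abs(x)<.06);print('bar',m.sum(),np.median(x[m]),np.percentile(z[m],[5,50,95]))
for lo in np.arange(.18,.25,.005):
    m=(abs(y)<.009)&(z>lo)&(z<lo+.005)&(abs(x)<.06)
    if m.sum(): print(round(lo,3),m.sum(),np.round(np.percentile(x[m],[0,25,50,75,100])*1000,1))
"
```

```text
stand mm x -17.4 y 0.0 z 55.4 | Fx 0.77 Fy 0.05 Fz -3.64 | M [0.03 0.   0.06] tilt [0.0012 0.0003] 9.55
bar 57 -0.01386979427224726 [0.23005225 0.23432957 0.23694239]
0.18 17 [-8.5  8.7  9.5 10.6 12.8]
0.185 12 [ 4.8  7.1  7.9  9.  10.5]
0.19 17 [4.3 4.8 7.4 7.9 9.7]
0.195 13 [-13.2   4.7   5.2   5.6   9. ]
0.2 12 [0.7 3.3 4.3 4.7 6.5]
0.205 17 [-1.6  1.   2.   3.2  5.2]
0.21 20 [-21.3  -1.3  -0.5   1.    4. ]
0.215 21 [-21.  -18.7  -3.4  -1.9  -0.9]
0.22 13 [-5.  -4.4 -3.5 -2.8 -1.9]
0.225 15 [-13.5  -7.6  -5.1  -4.   -2.9]
0.23 25 [-20.3 -15.4 -12.7 -11.9  -1.5]
0.235 11 [-18.9 -16.9 -14.  -13.5 -12.1]
```

View pics/v3.png

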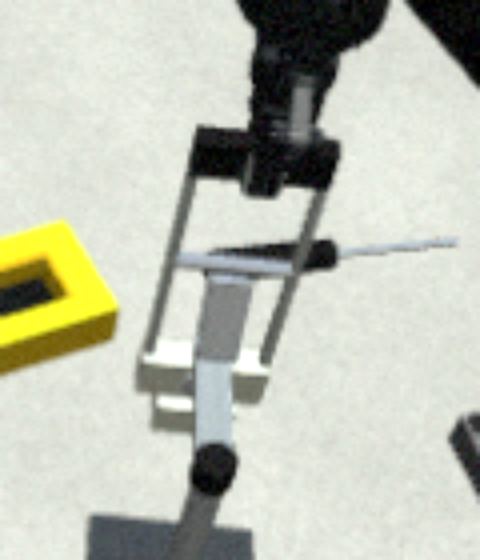

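Picture v3: the bar (crop 235,265) is above the hook's end (crop 228,278); the bar's measured height of 0.234 m also clears the tip, at about 0.220 m. Next I draw it out along -x.

```bash

S='python3 -c "from h import *;sf()"'
python3 -m crank '[[0.0,0,-0.004,0,0],[0,0,-0.006,0,0],[0,0,-0.006,0,0],[0,0,0,0,0]]' >/dev/null; eval $S
python3 -m crank '[[0.0,0,-0.01,0,0],[0,0,-0.01,0,0],[0,0,-0.01,0,0],[0,0,-0.01,0,0],[0,0,0,0,0]]' >/dev/null; eval $S
python3 -m crank '[[0.0,0,-0.01,0,0],[0,0,-0.01,0,0],[0,0,-0.01,0,0],[0,0,-0.01,0,0],[0,0,0,0,0]]' >/dev/null; eval $S
python3 -c "
from h import *
need([.5691,-.1435,.30],14.5)"
```

```text
stand mm x -35.1 y -0.2 z 54.6 | Fx 1.12 Fy 0.23 Fz -5.17 | M [0.05 0.05 0.02] tilt [-0.0017 -0.    ] 10.05
stand mm x -75.8 y -0.2 z 54.7 | Fx -0.02 Fy -0.30 Fz -3.66 | M [ 0.03  0.   -0.02] tilt [-0.002  -0.0001] 10.55
stand mm x -115.7 y -0.3 z 54.6 | Fx -0.82 Fy 0.23 Fz -3.31 | M [0.01 0.05 0.01] tilt [-0.002  -0.0001] 11.05
tcp [0.4648 0.2454 0.3042] toolx [-2.e-03 -1.e-04 -1.e+00] yang -13.35 F [-0.74  0.41 -3.31] M [0.01 0.05 0.01] gap 0.156 t 11.05
turn -0.4861 shift before turn [0.0041 0.1913 0.3543] shift after turn [0.0041 0.0036 0.4026]
axes after: y [ 0.968  0.25  -0.002] z [ 0.25  -0.968 -0.   ]
```

```bash

python3 -m crank '[[0.0,-0.015,0,0,-0.09],[0,-0.015,0,0,-0.1],[0,-0.015,0,0,-0.1],[0,-0.015,0,0,-0.1],[0,-0.01,0,0,-0.096]]' >/dev/null
python3 - <<'E'
from h import *
need([.5691,-.1435,.374],14.5)
for n,(r0,r1,c0,c1) in (('top0',(215,280,345,412)),('scene0',(250,310,235,300))):
    d=load(n); im=d['image']
    uv=np.array([(u,v) for v in range(r0,r1) for u in range(c0,c1)])
    P=onrange(d,uv); m=(P[:,2]>.033)&(P[:,2]<.045)
    M=np.zeros((480,640),np.uint8); M[uv[m][:,1],uv[m][:,0]]=255
    cs,h=cv2.findContours(M,cv2.RETR_CCOMP,cv2.CHAIN_APPROX_NONE)
    o=max([c for c,hh in zip(cs,h[0]) if hh[3]<0],key=cv2.contourArea); ins=[c for c,hh in zip(cs,h[0]) if hh[3]>=0]
    q=onz(d,o.reshape(-1,2),.038)[:,:2]*1000
    print(n,'outer',cv2.minAreaRect(q.astype(np.float32)), 'mean',q.mean(0))
    i=max(ins,key=cv2.contourArea);q=onz(d,i.reshape(-1,2),.038)[:,:2]*1000
    print(n,'inner',cv2.minAreaRect(q.astype(np.float32)),cv2.contourArea(i))
    # colour threshold dark pocket
E
```

```text
tcp [0.4676 0.2452 0.3756] toolx [ 2.5e-03  5.0e-04 -1.0e+00] yang 14.66 F [ 0.87  0.5  -3.21] M [ 0.07 -0.02 -0.  ] gap 0.156 t 11.55
turn 0.0029 shift before turn [ 1.700e-03 -2.000e-04  4.017e-01] shift after turn [0.0017 0.0009 0.4017]
axes after: y [0.968 0.25  0.003] z [ 0.25  -0.968  0.   ]
top0 outer ((569.2059326171875, -144.7947540283203), (90.5636978149414, 110.95484161376953), 15.072563171386719) mean [ 568.75698    -145.07643024]
top0 inner ((568.8502197265625, -144.240478515625), (49.15645980834961, 62.928260803222656), 15.313739776611328) 340.5
scene0 outer ((571.0850830078125, -142.1472625732422), (93.3663101196289, 109.15306854248047), 14.331904411315918) mean [ 572.34205266 -143.09147528]
scene0 inner ((570.6233520507812, -141.301513671875), (54.705345153808594, 61.26426315307617), 12.311519622802734) 314.5
```

```bash

python3 -m crank '[[0.0,0,0,0.02,0],[0,0,0,0.04,0],[0,0,0,0.04,0],[0,0,0,0.04,0],[0,0,0,0.04,0]]' >/dev/null
python3 -m crank '[[0.0,0,0,0.04,0],[0,0,0,0.04,0],[0,0,0,0.04,0],[0,0,0,0.04,0],[0,0,0,0.03,0]]' >/dev/null
python3 -m crank '[[0.0,0,0,0.02,0],[0,0,0,0.01,0],[0,0,0,0,0],[0,0,0,0,0]]' >/dev/null
python3 - <<'E'
from h import *
need([.5692,-.1438,.374],14.9)
d=grab('scene','scene4');e=grab('top','top4')
cv2.imwrite('pics/v4.png',np.hstack([cv2.resize(d['image'][150:330,190:330],None,fx=2.8,fy=2.8),cv2.resize(e['image'][160:340,300:440],None,fx=2.8,fy=2.8)]))
E
```

```text
tcp [ 0.5663 -0.1408  0.3742] toolx [-8.0e-04  1.6e-03 -1.0e+00] yang 14.49 F [-0.14 -0.46 -4.08] M [ 0.08 -0.03  0.  ] gap 0.15 t 12.95
turn -0.0072 shift before turn [0.0002 0.0021 0.0036] shift after turn [0.0002 0.0021 0.0036]
axes after: y [ 0.966  0.257 -0.   ] z [ 0.257 -0.966 -0.002]
```

View pics/v4.png

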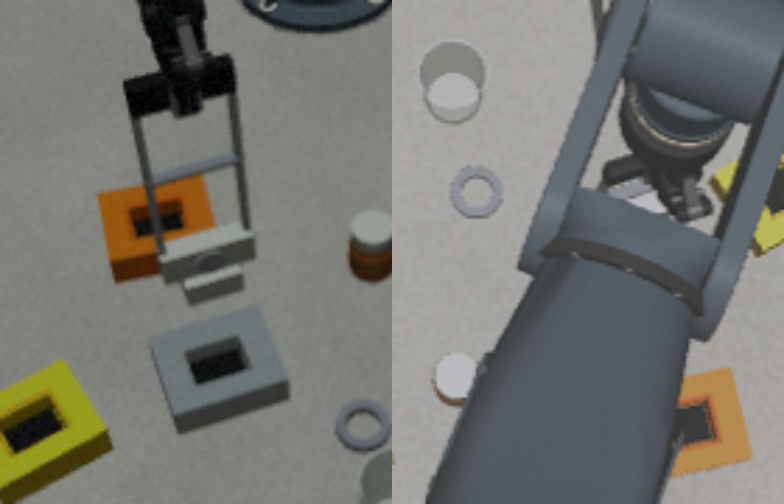

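```bash

python3 -m crank '[[0.0,0.01,0.001,0.002,-0.007],[0,0.025,0.001,0.001,0],[0,0.025,0,0,0],[0,0.02,0,0,0],[0,0.005,0,0,0]]' >/dev/null
python3 -m crank '[[0.0,0,0,0,0],[0,0,0,0,0]]' >/dev/null
cat > m.py <<'E'
from h import *
import sys
need([.5692,-.1438,.264],14.9)
d=grab('scene',sys.argv[1])
cv2.imwrite(f'pics/v{sys.argv[1]}.png',cv2.resize(d['image'][180:310,210:320],None,fx=4.5,fy=4.5,interpolation=cv2.INTER_CUBIC))
s,R=st();a=np.radians(14.9);ex=np.array([np.cos(a),np.sin(a)]);ey=np.array([-ex[1],ex[0]])
uv=np.array([(u,v) for v in range(150,310) for u in range(220,315)]);P=onrange(d,uv)
zf=s['tcp_pos'][2]-.2221
x=(P[:,:2]-s['tcp_pos'][:2])@ex;y=(P[:,:2]-s['tcp_pos'][:2])@ey;z=P[:,2]-zf
print('foot z',zf)
for n,lo,hi in(('foot side',.006,.026),('block side',.032,.06)):
    m=(z>lo)&(z<hi)&(abs(x)<.05)&(abs(y)<.06); 
    if m.sum(): print(n,m.sum(),'x',np.percentile(x[m],[2,50,98]).round(4),'y',np.percentile(y[m],[1,99]).round(4))
m=(z>.1)&(z<.2)&(abs(x)<.05)&(abs(y)<.06);print('strips',x[m].mean(),np.percentile(y[m],[1,99]).round(4))
m=(z>.226)&(z<.254)&(abs(x)<.03)&(abs(y)<.06);print('grip y',np.percentile(y[m],[1,99]).round(4),'x',np.percentile(x[m],[1,50,99]).round(4))
m=(P[:,2]>.033)&(P[:,2]<.041)&(abs(x)<.07)&(abs(y)<.075);
print('dock x',np.percentile(x[m],[1,99]).round(4),np.percentile(x[m],[1,99]).mean(),'y',np.percentile(y[m],[1,99]).round(4),np.percentile(y[m],[1,99]).mean())
E
python3 m.py scene5
```

```text
tcp [ 0.5701 -0.1447  0.2903] toolx [ 2.1e-03 -9.0e-04 -1.0e+00] yang 14.87 F [ 1.23 -1.09 -4.  ] M [ 0.   -0.04 -0.01] gap 0.156 t 13.75
turn -0.0005 shift before turn [ 0.0263 -0.0007 -0.0012] shift after turn [ 0.0263 -0.0007 -0.0012]
axes after: y [0.966 0.257 0.002] z [ 0.257 -0.966  0.001]
foot z 0.06859519595879535
foot side 125 x [0.0094 0.0181 0.0214] y [-0.0225  0.0263]
block side 350 x [-0.0074  0.0104  0.0152] y [-0.0377  0.0408]
strips 0.0042606559947635965 [-0.0378  0.0402]
grip y [-0.038   0.0394] x [-0.0047  0.0077  0.0224]
dock x [-0.0433  0.0453] 0.001031964572310435 y [-0.0519  0.0569] 0.002513203159347263
```

View pics/vscene5.png

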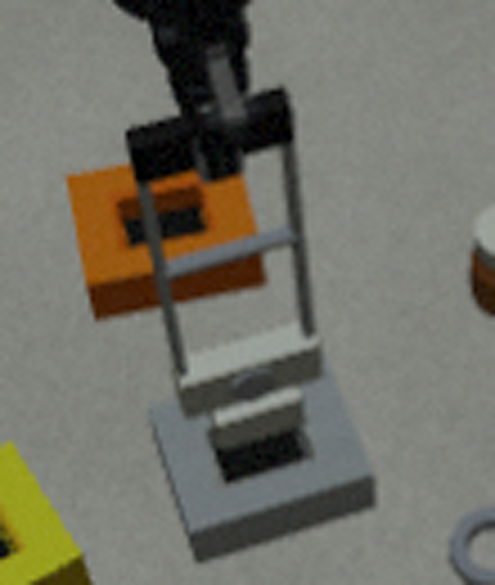

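```bash
S='python3 -c "from h import *;sf()"'
python3 -m crank '[[0.0,0.008,0.0005,-0.001,0],[0,0.008,0,0,0],[0,0.007,0,0,0],[0,0,0,0,0],[0,0,0,0,0]]' >/dev/null
python3 m.py scene6
```

```text
tcp [ 0.5694 -0.1435  0.2659] toolx [-8.e-04  4.e-04 -1.e+00] yang 14.83 F [-0.19  0.43 -3.43] M [-0.08 -0.05 -0.09] gap 0.156 t 14.3
turn -0.0012 shift before turn [ 0.0019 -0.0002  0.0002] shift after turn [ 0.0019 -0.0002  0.0002]
axes after: y [ 0.966  0.257 -0.001] z [ 0.257 -0.966 -0.001]
foot z 0.04414643447549635
foot side 110 x [0.0082 0.0173 0.0205] y [-0.022   0.0293]
block side 334 x [-0.0078  0.0092  0.0155] y [-0.0372  0.0406]
strips 0.003800757923907684 [-0.0377  0.0405]
grip y [-0.0381  0.0391] x [-0.0054  0.0077  0.0222]
dock x [-0.0427  0.0457] 0.0014865144769433854 y [-0.0532  0.0554] 0.001101009109391829
```

View pics/vscene6.png

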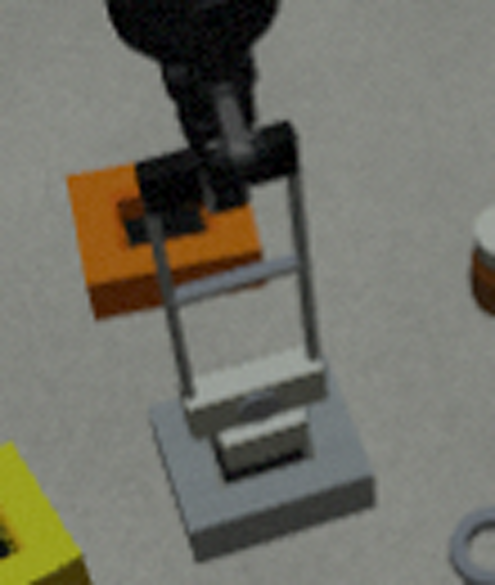

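```bash
S='python3 -c "from h import *;sf();print(manip.sense()[\"tcp_pos\"].round(4))"'
python3 -m crank '[[0.0,0.003,0.0006,0,0],[0,0.003,0,0,0],[0,0,0,0,0]]' >/dev/null; eval $S
python3 -m crank '[[0.0,0.002,0,0,0],[0,0.002,0,0,0],[0,0,0,0,0]]' >/dev/null; eval $S
python3 -m crank '[[0.0,0.002,0,0,0],[0,0.002,0,0,0],[0,0,0,0,0]]' >/dev/null; eval $S
```

```text
stand mm x 76.6 y -354.1 z 10.2 | Fx -0.25 Fy 0.30 Fz -3.98 | M [ 0.02  0.04 -0.03] tilt [-0.001   0.0004] 14.65
[ 0.5698 -0.1433  0.2598]
stand mm x 76.7 y -354.1 z 6.4 | Fx 0.21 Fy -0.41 Fz -3.65 | M [ 0.01  0.01 -0.06] tilt [-0.0006  0.0003] 14.95
[ 0.5699 -0.1433  0.256 ]
stand mm x 76.6 y -354.1 z 2.3 | Fx -0.37 Fy -0.17 Fz -4.31 | M [-0.01 -0.   -0.03] tilt [-0.0007  0.0003] 15.25
[ 0.5699 -0.1433  0.2519]
```

```bash
S='python3 -c "from h import *;sf();print(manip.sense()[\"tcp_pos\"].round(4))"'
python3 -m crank '[[0.0,0.002,0,0,0],[0,0.002,0,0,0],[0,0.002,0,0,0],[0,0,0,0,0]]' >/dev/null; eval $S
python3 -m crank '[[0.0,0.002,0,0,0],[0,0.002,0,0,0],[0,0,0,0,0]]' >/dev/null; eval $S
python3 -m crank '[[0.0,0.001,0,0,0],[0,0.001,0,0,0],[0,0,0,0,0]]' >/dev/null; eval $S
```

```text
stand mm x 76.6 y -354.1 z -3.7 | Fx -0.43 Fy 0.07 Fz -2.90 | M [0.02 0.03 0.01] tilt [-0.0008  0.0004] 15.65
[ 0.5699 -0.1433  0.2459]
stand mm x 76.6 y -354.1 z -7.7 | Fx -1.05 Fy -0.48 Fz -3.43 | M [0.03 0.09 0.01] tilt [-0.0008  0.0004] 15.95
[ 0.5699 -0.1433  0.2419]
stand mm x 76.8 y -354.1 z -9.4 | Fx -0.22 Fy -0.29 Fz -3.73 | M [-0.    0.05 -0.04] tilt [-0.0002  0.0001] 16.25
[ 0.57   -0.1434  0.2402]
```

```bash
S='python3 -c "from h import *;sf();print(manip.sense()[\"tcp_pos\"].round(4))"'
python3 -m crank '[[0.0,0.001,0,0,0],[0,0.001,0,0,0],[0,0,0,0,0]]' >/dev/null; eval $S
python3 -m crank '[[0.0,0.001,0,0,0],[0,0,0,0,0]]' >/dev/null; eval $S
python3 -m crank '[[0.0,0.001,0,0,0],[0,0,0,0,0]]' >/dev/null; eval $S
```

```text
stand mm x 76.8 y -354.2 z -11.4 | Fx 0.30 Fy -0.35 Fz -4.07 | M [-0.01 -0.02 -0.02] tilt [-0.0002  0.0001] 16.55
[ 0.5701 -0.1434  0.2382]
stand mm x 76.9 y -354.2 z -12.1 | Fx -0.19 Fy 0.15 Fz -1.82 | M [0.03 0.07 0.01] tilt [ 0.0001 -0.0001] 16.75
[ 0.5702 -0.1434  0.2375]
stand mm x 77.0 y -354.2 z -12.9 | Fx 0.00 Fy -1.47 Fz 0.25 | M [ 0.08  0.2  -0.05] tilt [ 0.0005 -0.0003] 16.95
[ 0.5703 -0.1435  0.2367]
```

```bash
S='python3 -c "from h import *;sf();print(manip.sense()[\"tcp_pos\"].round(4))"'
python3 -m crank '[[0.0,0,0,0,0],[0,0,0,0,0]]' 20 >/dev/null; eval $S
python3 -m crank '[[0.02,0,0,0,0],[0.025,0,0,0,0],[0.03,0,0,0,0],[0.04,0,0,0,0],[0.04,0,0,0,0]]' >/dev/null; eval $S
python3 m.py scene7
```

```text
stand mm x 77.0 y -354.2 z -13.0 | Fx -1.24 Fy 0.63 Fz 0.43 | M [ 0.05  0.26 -0.05] tilt [ 0.0005 -0.0003] 17.15
[ 0.5702 -0.1435  0.2366]
stand mm x 77.0 y -354.2 z -13.3 | Fx 0.66 Fy -0.26 Fz -0.06 | M [ 0.    0.05 -0.05] tilt [ 0.0002 -0.0001] 17.65
[ 0.5702 -0.1435  0.2363]
tcp [ 0.5702 -0.1435  0.2363] toolx [ 2.e-04 -1.e-04 -1.e+00] yang 14.84 F [ 0.58 -0.41 -0.06] M [ 0.    0.05 -0.05] gap 0.471 t 17.65
turn -0.0011 shift before turn [-0.0277 -0.001   0.0001] shift after turn [-0.0277 -0.001   0.0001]
axes after: y [0.966 0.257 0.   ] z [ 0.257 -0.966  0.   ]
foot z 0.014230201482927307
foot side 872 x [-0.0439  0.0219  0.0451] y [-0.0536  0.0554]
block side 267 x [-0.009   0.0098  0.0151] y [-0.0372  0.0414]
strips 0.0041244056969049455 [-0.0372  0.041 ]
grip y [-0.0372  0.0401] x [-0.0121  0.0073  0.0285]
dock x [-0.0445  0.0453] 0.00040633217851077097 y [-0.053   0.0552] 0.0011096667884299798
```

View pics/vscene7.png

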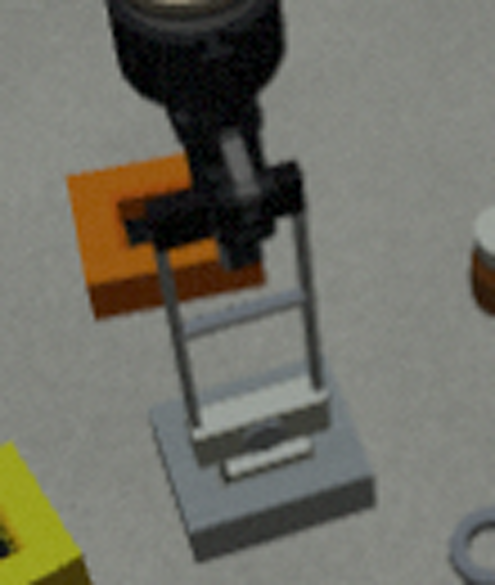

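Picture vscene7: the foot (crop 265,460) is down in the grey dock's pocket and the frame stands upright, with the fingers open around the grip. Now I back straight up.

```bash
S='python3 -c "from h import *;sf();print(manip.sense()[\"tcp_pos\"].round(4))"'
python3 -m crank '[[0.045,-0.01,0,0,0],[0.045,-0.02,0,0,0],[0.045,-0.03,0,0,0],[0.045,-0.03,0,0,0],[0.045,-0.03,0,0,0]]' >/dev/null; eval $S
python3 -m crank '[[0.045,0,0,0.05,0],[0.045,0,0,0.05,0],[0.045,0,0,0.05,0],[0.045,0,0,0.05,0],[0.045,0,0,0,0]]' >/dev/null
python3 - <<'E'
from h import *
d=grab('scene','scene8');e=grab('top','top8')
cv2.imwrite('pics/v8.png',np.hstack([cv2.resize(d['image'][180:310,210:320],None,fx=3.6,fy=3.6),cv2.resize(e['image'][190:320,330:440],None,fx=3.6,fy=3.6)]))
a=np.radians(14.9);ex=np.array([np.cos(a),np.sin(a)]);ey=np.array([-ex[1],ex[0]]);c=np.array([.5702,-.1435])
for n,w,r in(('scene',d,(150,310,220,315)),('top',e,(190,320,330,440))):
    uv=np.array([(u,v) for v in range(r[0],r[1]) for u in range(r[2],r[3])]);P=onrange(w,uv)
    x=(P[:,:2]-c)@ex;y=(P[:,:2]-c)@ey;z=P[:,2]
    m=(z>.24)&(z<.28)&(abs(x)<.05)&(abs(y)<.06);print(n,'grip z',np.percentile(z[m],[50,90,98]).round(4),cv2.minAreaRect((P[m][:,:2]*1000).astype(np.float32)))
    m2=(z>.048)&(z<.082)&(abs(x)<.05)&(abs(y)<.06);print('block x',np.median(x[m2]),np.median(x[m]),'y',np.percentile(y[m2],[1,99]),np.percentile(z[m2],98))
    m3=(z>.26)&(abs(x)<.03)&(abs(y)<.06)
    if m3.sum()>8: print('top face',cv2.minAreaRect((P[m3][:,:2]*1000).astype(np.float32)),np.median(z[m3]))
cv2.imwrite('pics/s8.png',d['image'])
E
```

```text
stand mm x 76.8 y -354.1 z 108.7 | Fx 0.52 Fy 0.66 Fz -0.10 | M [-0.03  0.02 -0.01] tilt [ 0.0007 -0.0003] 18.2
[ 0.5701 -0.1434  0.3583]
scene grip z [0.2614 0.2671 0.2681] ((572.4933471679688, -141.3631134033203), (16.969215393066406, 77.65812683105469), 14.297223091125488)
block x 0.008814762226646353 0.0072954060568119344 y [-0.03701685  0.04090809] 0.07765558827340197
top face ((572.1077270507812, -141.36349487304688), (16.22167205810547, 77.46834564208984), 14.297224044799805) 0.26540835315491484
top grip z [0.2667 0.2706 0.272 ] ((569.65771484375, -142.0665283203125), (15.441760063171387, 76.15785217285156), 16.409082412719727)
block x -0.003462610074268128 -0.001847398387612831 y [-0.03715346  0.04042974] 0.08130236955883713
top face ((569.7786254882812, -142.03091430664062), (15.189674377441406, 76.15785217285156), 16.409082412719727) 0.2675727262759684
```

View pics/v8.png

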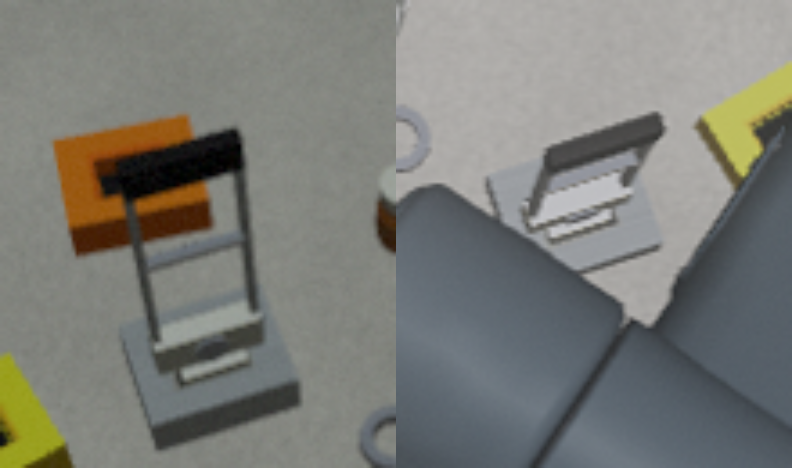

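View pics/s8.png

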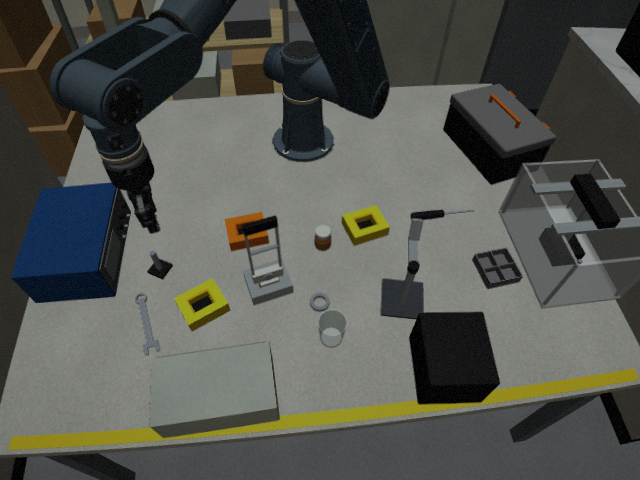

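```bash
python3 -m crank '[[0.045,0,0,0,0],[0.045,0,0,0,0]]'; python3 -c "
from h import *
a=load('scene0')['image'];b=load('scene8')['image'];m=(cv2.absdiff(a,b).max(2)>40).astype(np.uint8)
for s in cv2.connectedComponentsWithStats(cv2.morphologyEx(m,cv2.MORPH_OPEN,np.ones((3,3))))[2][1:]:print(s[:5].tolist())
s=manip.sense();print(abs(s['qd']).max(),s['force'],s['t'])
print(manip.sign_off())"
```

```text
t: 19.0
tcp_pos: [0.6214, -0.3351, 0.3572]
tool_rot: [0.431, 0.561, -0.431, 0.561]
force: [0.2, 0.4, 0.5]
finger_gap: 0.531
[85, 0, 122, 234, 9060]
[209, 0, 26, 35, 483]
[295, 0, 32, 31, 584]
[367, 0, 3, 2, 6]
[371, 0, 12, 13, 71]
[488, 0, 10, 10, 49]
[122, 17, 19, 11, 86]
[177, 23, 3, 3, 9]
[313, 31, 18, 16, 192]
[82, 34, 35, 25, 390]
[369, 35, 3, 5, 15]
[369, 45, 4, 5, 16]
[320, 47, 69, 72, 2244]
[264, 49, 9, 15, 96]
[373, 51, 6, 4, 21]
[53, 53, 21, 23, 163]
[122, 55, 3, 3, 9]
[95, 59, 13, 8, 64]
[61, 61, 26, 50, 554]
[114, 61, 5, 7, 30]
[312, 60, 14, 14, 119]
[346, 62, 3, 3, 9]
[272, 65, 5, 8, 32]
[378, 74, 3, 3, 9]
[343, 76, 4, 3, 12]
[90, 79, 10, 13, 67]
[271, 80, 14, 22, 188]
[490, 84, 27, 29, 342]
[129, 86, 9, 11, 56]
[290, 99, 3, 3, 9]
[540, 106, 3, 3, 9]
[525, 113, 8, 8, 35]
[393, 204, 45, 50, 387]
[252, 216, 26, 17, 303]
[421, 218, 16, 41, 147]
[244, 232, 8, 8, 37]
[276, 235, 3, 6, 18]
[277, 245, 3, 5, 15]
[247, 249, 4, 8, 24]
[278, 254, 3, 5, 15]
[390, 259, 18, 8, 112]
[419, 262, 3, 3, 9]
[255, 265, 23, 12, 151]
[277, 270, 6, 6, 30]
[395, 270, 12, 6, 58]
[259, 276, 19, 10, 108]
[253, 278, 4, 5, 17]
0.0034665490018762008 [0.19514673 0.42426244 0.46401798] 19.0
the job is handed in; nothing more can be done
None
```

The carrier is off the hook, standing upright and fully home in the grey dock's pocket. The job was handed in at 19.0 s of the 64 s allowed.

- **Lift:** The images showed the hook leaning about 0.32 rad towards -x. A touch on the tip at 34 mm rise (1.6 N sideways) gave about the same lean. The touch was meant to find the other strap as well, but no clear contact showed on that side. I lifted about 58 mm along the throat, with no sideways reading above about 1.6 N, then drew the carrier out about 98 mm along -x.
- **Placing:** The foot entered the pocket with no clear side contact. The pad took the load at the expected height, and the wrist read about 0 N vertically when I opened the fingers.
- **Last checks:** The grip's top is at 0.268 m, which is what a foot resting on the pressed pad gives. The frame looks upright in both views. Before and after pictures differ only around the arm, the stand and the carrier, including its old and new places. The robot was at rest and read almost no force.
- **Disagreement:** The two cameras differ by 2–3 mm on the dock's place and by about 2° on the carrier's final heading. I used mostly the top view for the dock, as its sizes fitted the given ones better.

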